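# Seat the disc weight in its carrier and close the hood

## Robot

A 6-joint arm with a two-finger parallel gripper is mounted at the origin on the work surface. World frame = base frame: x ahead of the robot, y to its left, z up, the work surface at z = 0. Lengths are in m, angles in rad, forces in N, time in s.
With the tool pointing down it reaches from about 0.375 to 0.75 m from the base axis. Payload 9 kg.
Tool frame: the origin (TCP) lies midway between the tips of the shut fingers; the grasp point (between the pads) lies 19 mm behind it (manip.tcp_to_grasp is the z of the grasp point in the tool frame, in m); z points along the fingers, y is the line along which they close (so a half turn about z gives the same grasp; the last joint's range is limited). The gripper opens to 85 mm and grips with 20 to 120 N. Pads are 22 mm wide; open, the fingers measure 114 mm over their backs; the gripper's body (76 mm by 85 mm) begins 54 mm behind the grasp point. The pads swing forward as they close: fully open they stand 13 mm farther back than shut.
Start: joints at [-1.548, 0.104, 0.097, 1.564, 0, 1.353], TCP at [0.143, -0.583, 0.231] pointing down, gripper open.
Joint ranges: [-2.99, 2.99], [-0.84, 1.86], [-1.1, 1.16], [-1.84, 2.11], [-1.51, 1.56], [-3.14, 3.14]. Speed limits (rad/s): [2.22, 2.22, 2.57, 3.14, 3.14, 3.14].

## Interface

Orientations are given as a 3x3 rotation matrix whose columns are the frame's x, y, z axes.
In Python, from workcell import manip, eyes, order gives the robot as it stands.
- The arm moves only by the tool step_arm, never from a script. Its argument "targets" is a list of rows, each an object of numbers: "wx", "wy", "wz": the turn, a rotation vector about the tool's x, y, z in degrees; "x", "y", "z": the shift along the tool's x, y, z in cm; "gripper": the opening, from 0 (shut) to 1 (fully open). In form: [{"wx": .., "wy": .., "wz": .., "x": .., "y": .., "z": .., "gripper": ..}, ...]. A call has 1 to 12 rows; each row is the pose to reach, as a shift and turn from the pose commanded when the call began, along the tool's axes at that moment; what a row does not reach only later rows make up. A row lasts 1/10 s, in which the tool goes at most 50 mm and 8.59 degrees, less where a joint would pass 70% of its speed; a pose out of reach is approached as far as the arm can. A call with a gripper value outside its range is refused whole. The fingers move at their own pace and stop on an object; "squeeze" is the grip in N (left out, the last holds). Time passes only in rows, so rows that repeat a pose let the fingers close. It gives the time, the measured TCP pose, the force, the opening and the grip force at its end, in the units of the state.
- manip.get_obs(): the state, without advancing time (a new reading comes with each control period).
- eyes.grab_frame(name): name is "scene" or "side" or "wrist"; returns a dict with "color" (384x512x3 uint8, red, green, blue), "depth" (384x512 float32, m along the optical axis (not along the pixel's ray), 0 where there is no reading), "fx", "fy", "cx", "cy" (pixels), "eye" and "attitude" of the camera in the world. Camera axes: x right, y down, z forward; pixel columns grow to the right and rows downward; lengths in m; the calibration is good to about 2 mm. The wrist camera is an equidistant fisheye: a pixel r from the principal point sees the ray r / f radians off the axis. A picture is of the moment at which its call begins.
- order.finish_job(): hands the job in; it is judged then, once.
The state is a dict: "time_s": time; "qpos": joint angles; "joint_velocities": joint speeds; "joint_torque": joint torques, N m; "eef_pos": TCP position; "tool_rot": TCP orientation; "force": force on the tool from outside, world axes, zero at the start; "torque": the same for the moment, N m; "opening": opening from 0.0 (shut) to 1.0 (fully open); "grasp_force": force on a finger pad.
Only numpy, scipy, OpenCV 4.12 (cv2) and the standard library are available. Lean on these libraries where they do the work, as an engineer would, in place of code of your own. Each camera call takes 0.05 s, during which the arm holds its last target. There are 200 camera calls.

## Task

The loose steel disc weight lies on the deck of the dark grey weight carrier: push it across the deck with the fingertips, never lifting it, until it drops over the rim and lies flat in the round recess. Then push the carrier's sliding hood fully shut over it. Leave the other things standing where they are.

Things in the scene. Friction and masses are not known exactly. Their poses are not given: they have to be found in the camera images.
- carrier: Dark grey plastic weight carrier, fixed to the slab: a block 120 mm wide (its x), 210 mm long (its y, -125 to +85), 30 mm high; its flat top is the deck. Origin on the underside, straight below the recess's centre; z up. On the deck two aluminium side rails, x = +-51 to +-59, y = -30 to +85, 12 mm high, guide the hood; the deck is bare elsewhere.
- recess (a point): Centre of the mouth of the round recess, at deck level, 30 mm above the slab, at the carrier's x = y = 0. The recess is 47.5 mm across and 8 mm deep (floor 22 mm above the slab).
- disc: Loose plain stainless disc weight, 44 mm across, 8 mm thick, about 96 g, no knob. Origin at the centre of its underside. It starts flat on the bare deck on the carrier's -y side of the recess, 60 to 95 mm from its centre. Seated, its top is flush with the deck.
- hood (a joint): Opening of the sliding aluminium hood in m: 0 = fully shut over the recess (end stop), 0.085 = fully open; starts 0.068 to 0.082. Opens along the carrier's +y; about 1.2 N of friction, stays where left. A flat block 95 mm wide (x), 92 long (y), 14 high. Shut it spans carrier y = -32 to +60 mm; open, it overhangs the carrier's +y end.
- hood_end (a point): Centre of the hood's +y end face (95 mm wide, 33 to 47 mm above the slab), the face to push on; it moves with the hood. The hood's underside is 3 mm above the deck, so it cannot pass over a disc that is not seated.
- vial: Bystander: amber glass vial with black screw cap, 27 mm across, 53 mm high, standing loose; origin at the centre of its underside.
- dish: Bystander: crimped round aluminium weighing dish, 60 mm across, 14 mm high, loose; origin at the centre of its underside.
- spatula: Bystander: flat metal weighing spatula, 155 mm long (its x), 10 mm wide, 3 mm thick, lying loose; origin under the middle of its shaft.
- stirrup: Bystander: stainless stirrup weight holder, 48 mm round foot with a wire bow, 84 mm high, loose; origin at the centre of its underside.
- knob_weight: Bystander: knobbed stainless weight, 26 mm across, 40 mm high, loose; origin at the centre of its underside.
- big_weight: Bystander: larger knobbed stainless weight, 38 mm across, 56 mm high, loose; origin at the centre of its underside.
Not all that is in view belongs to the job. Leave any brown or yellow look-alike of the disc alone.

How it is judged:
By the outcome, as a careful person would: the job done as asked, in the order asked, and still so for the second after the job is handed in, with the robot touching nothing.
It also fails if it takes over 45 s, if anything falls off the work surface, if the arm or the gripper's body presses on something with over 40 N, if the wrist force passes 120 N, or if a joint passes its speed limit or range.

## Working session

There is one attempt and no reset: what is moved stays moved. The work goes in short steps, Python scripts to look and compute and a tool call to move; the robot and the scene stay as the last step left them, time stands still between calls to the robot, and variables do not carry over. Pictures are saved under pics/ and viewed, at most 10 in all, crops included, and the job is handed in when it is done.

Besides the shell and the picture viewer there is one more tool, called after "Request:" as name([rows], argument=value, ...), one row to a line, values as JSON. step_arm: Moves the arm, as the interface text tells. Its arguments: {"type":"object","properties":{"targets":{"type":"array"},"squeeze":{"type":"number"}},"required":["targets"]}

```bash
mkdir -p pics
cat > h.py <<'E'
import numpy as np, cv2
from workcell import manip, eyes, order
def pts(f):
    h,w=f["depth"].shape; v,u=np.mgrid[:h,:w]; d=f["depth"]
    c=np.stack([(u-f["cx"])/f["fx"]*d,(v-f["cy"])/f["fy"]*d,d],-1)
    return c@np.array(f["attitude"]).T+np.array(f["eye"])
E
python3 - <<'E'
from h import *
a=[]
for n in ("scene","side"):
    f=eyes.grab_frame(n); np.savez(n,**f); a.append(f["color"]); print(n,f["eye"],f["fx"],np.round(f["attitude"],2).tolist())
    cv2.imwrite(f"pics/{n}0.png",cv2.resize(f["color"][:,:,::-1],(800,600),interpolation=cv2.INTER_CUBIC))
print(manip.get_obs())
E
```

```text
scene [0.88512562 0.0699696  0.66651805] 349.2637108719218 [[-0.6, 0.71, -0.38], [0.8, 0.52, -0.29], [-0.0, -0.48, -0.88]]
side [ 0.50349437 -1.01971688  0.54875522] 425.0526854404659 [[0.99, -0.04, 0.11], [-0.11, -0.47, 0.88], [0.02, -0.88, -0.47]]
{'time_s': 0.1, 'qpos': array([-1.54771480e+00,  1.04691488e-01,  9.65521891e-02,  1.56394461e+00,
       -1.48291160e-05,  1.35311570e+00]), 'joint_velocities': array([ 0.00089627, -0.00166058,  0.00208713, -0.00033401, -0.00120614,
        0.0002254 ]), 'joint_torque': array([ 6.72404960e-03, -5.58213437e+01,  5.04715562e+01,  1.33501174e-02,
       -2.96186336e-04,  1.72360149e-05]), 'eef_pos': array([ 0.14307424, -0.58236241,  0.23057255]), 'tool_rot': array([[ 9.71156530e-01,  2.38442851e-01, -4.45419075e-05],
       [ 2.38442709e-01, -9.71155713e-01,  1.28689749e-03],
       [ 2.63594377e-04, -1.26039959e-03, -9.99999171e-01]]), 'force': array([ 0.36460218, -0.1020359 ,  0.29488111]), 'torque': array([-0.01108393, -0.05900386, -0.0183247 ]), 'grasp_force': 0.0, 'opening': 0.9999650191997966}
```

View pics/scene0.png

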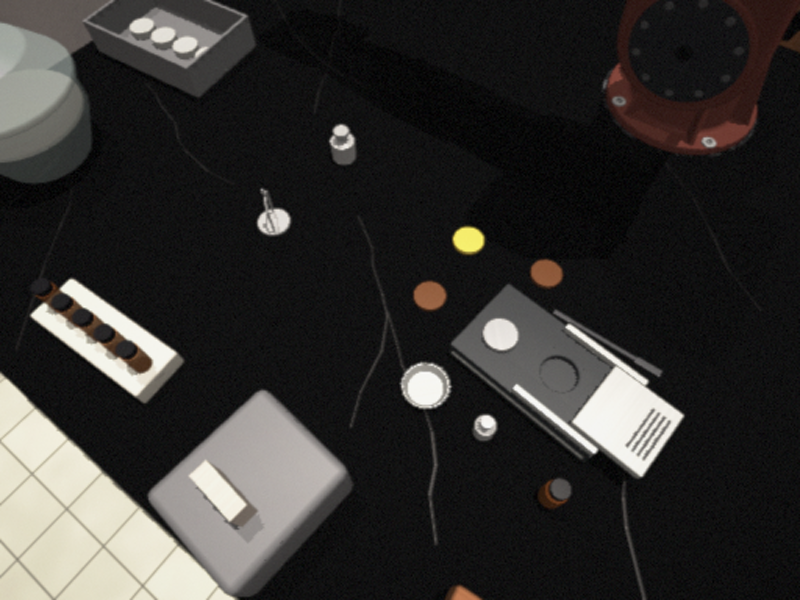

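View pics/side0.png

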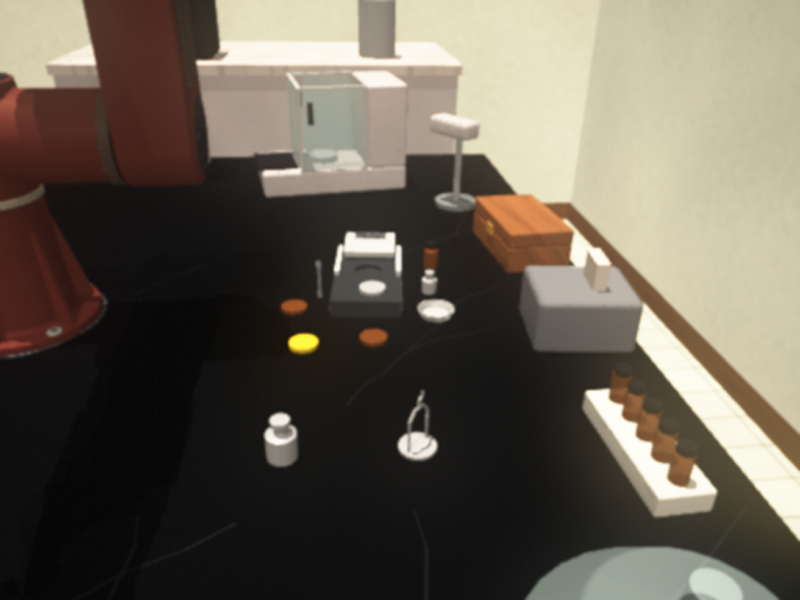

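The scene view (800x600 pixels) shows the carrier. The steel disc is on its deck at (500,334), the recess is at (559,374), and the hood, around (630,420), is open toward the lower right. The look-alikes are yellow at (468,240) and brown at (430,295) and (546,273). They lie on the slab, so only (500,334) fits: it is steel and on the deck. Next I'll measure it and confirm with a crop.

Run:
```python
from h import *
f=dict(np.load("scene.npz")); im=f["color"]; P=pts(f); Z=P[...,2]
def ray(u,v,z):
    d=f["attitude"]@np.array([(u-f["cx"])/f["fx"],(v-f["cy"])/f["fy"],1]); return f["eye"]+d*(z-f["eye"][2])/d[2]
g=cv2.cvtColor(im,cv2.COLOR_RGB2GRAY)
x0,y0,x1,y1=280,175,450,310
cr=cv2.resize(im[y0:y1,x0:x1,::-1],None,fx=4.5,fy=4.4,interpolation=cv2.INTER_CUBIC); cv2.imwrite("pics/crop.png",cr)
def comp(mask,u,v):
    n,l,s,c=cv2.connectedComponentsWithStats(mask.astype(np.uint8)); return l==l[v,u]
m=comp(g>140,320,214); v,u=np.nonzero(m); e=cv2.fitEllipse(cv2.findContours(m.astype(np.uint8),0,1)[0][0])
print("disc",e,m.sum(),"depthz",np.median(Z[m]),"pos",ray(*e[0],.038),np.median(P[m],0))
# deck
box=np.zeros_like(m); box[y0:y1,x0:x1]=1
dk=box&(Z>.025)&(Z<.034)&(g>25)
n,l,s,c=cv2.connectedComponentsWithStats(dk.astype(np.uint8)); k=1+np.argmax(s[1:,4]); Q=P[l==k][:,:2]; print("deck",len(Q),np.median(Z[l==k]))
print(cv2.minAreaRect(np.float32(Q*1000)))
blk=box&(Z>.02)&(Z<.055); n,l,s,c=cv2.connectedComponentsWithStats(blk.astype(np.uint8)); k=1+np.argmax(s[1:,4]); print("blk",cv2.minAreaRect(np.float32(P[l==k][:,:2]*1000)))
hd=box&(Z>.0435)&(Z<.052)&(g>100); n,l,s,c=cv2.connectedComponentsWithStats(hd.astype(np.uint8)); k=1+np.argmax(s[1:,4]);Q=P[l==k]
r=cv2.minAreaRect(np.float32(Q[:,:2]*1000)); print("hood",r,cv2.boxPoints(r).tolist(),np.median(Q[:,2]))
print("recess", ray(559*.64,374*.64,.03))
for n,uv in dict(dish=(426,386),knob=(485,428),vial=(555,490),spat1=(555,312),spat2=(660,374)).items(): print(n,P[int(uv[1]*.64),int(uv[0]*.64)])
```

```text
disc ((320.0762023925781, 213.4000244140625), (19.079940795898438, 22.39005470275879), 107.83361053466797) 365 depthz 0.03889871431981484 pos [ 0.57779101 -0.00651758  0.038     ] [ 0.57830607 -0.00626588  0.03889871]
deck 3877 0.030999804517325202
((575.4910888671875, 58.501625061035156), (210.0161590576172, 121.68025970458984), 83.81578063964844)
blk ((578.3082885742188, 84.53186798095703), (262.37677001953125, 121.68443298339844), 83.81938171386719)
hood ((581.9202880859375, 169.61282348632812), (92.16022491455078, 106.08848571777344), 84.0259017944336) [[524.3681640625, 129.3037567138672], [629.8804931640625, 118.26219177246094], [639.472412109375, 209.92189025878906], [533.9600830078125, 220.9634552001953]] 0.04813202885422996
recess [0.57758059 0.08005165 0.03      ]
dish [ 0.68061627 -0.0485973   0.0032835 ]
knob [0.69148306 0.04202206 0.0413367 ]
vial [0.70795866 0.13975862 0.05492985]
spat1 [0.48810159 0.03126055 0.00427149]
spat2 [0.4865535  0.18388415 0.00253897]
```

View pics/crop.png

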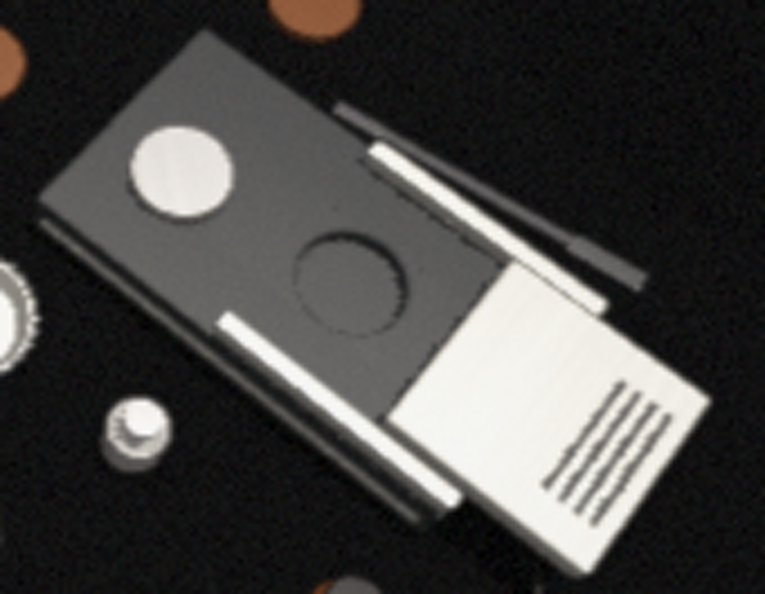

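The crop confirms the plain bright steel disc on the deck at crop pixel (182,170), with the recess at (351,285). In the world frame the disc is at about (0.578,-0.0065) and the recess at about (0.578,0.0795). The push is therefore almost exactly along world +y, with the two partly open fingertips cradling the disc.

Request:
step_arm([
  {"wz": -76.2,"x": 55,"y": -41.8,"z": 6,"gripper": 0.35},
  {"wz": -76.2,"x": 55,"y": -41.8,"z": 6,"gripper": 0.35},
  {"wz": -76.2,"x": 55,"y": -41.8,"z": 6,"gripper": 0.35},
  {"wz": -76.2,"x": 55,"y": -41.8,"z": 6,"gripper": 0.35},
  {"wz": -76.2,"x": 55,"y": -41.8,"z": 6,"gripper": 0.35},
  {"wz": -76.2,"x": 55,"y": -41.8,"z": 6,"gripper": 0.35},
  {"wz": -76.2,"x": 55,"y": -41.8,"z": 6,"gripper": 0.35},
  {"wz": -76.2,"x": 55,"y": -41.8,"z": 6,"gripper": 0.35},
  {"wz": -76.2,"x": 55,"y": -41.8,"z": 6,"gripper": 0.35},
  {"wz": -76.2,"x": 55,"y": -41.8,"z": 6,"gripper": 0.35},
  {"wz": -76.2,"x": 55,"y": -41.8,"z": 6,"gripper": 0.35},
  {"wz": -76.2,"x": 55,"y": -41.8,"z": 6,"gripper": 0.35},
])

```text
invalid input
```

Request:
step_arm([
  {"wx": 0,"wy": 0,"wz": -76.2,"x": 55,"y": -41.8,"z": 6,"gripper": 0.35},
  {"wx": 0,"wy": 0,"wz": -76.2,"x": 55,"y": -41.8,"z": 6,"gripper": 0.35},
  {"wx": 0,"wy": 0,"wz": -76.2,"x": 55,"y": -41.8,"z": 6,"gripper": 0.35},
  {"wx": 0,"wy": 0,"wz": -76.2,"x": 55,"y": -41.8,"z": 6,"gripper": 0.35},
  {"wx": 0,"wy": 0,"wz": -76.2,"x": 55,"y": -41.8,"z": 6,"gripper": 0.35},
  {"wx": 0,"wy": 0,"wz": -76.2,"x": 55,"y": -41.8,"z": 6,"gripper": 0.35},
  {"wx": 0,"wy": 0,"wz": -76.2,"x": 55,"y": -41.8,"z": 6,"gripper": 0.35},
  {"wx": 0,"wy": 0,"wz": -76.2,"x": 55,"y": -41.8,"z": 6,"gripper": 0.35},
  {"wx": 0,"wy": 0,"wz": -76.2,"x": 55,"y": -41.8,"z": 6,"gripper": 0.35},
  {"wx": 0,"wy": 0,"wz": -76.2,"x": 55,"y": -41.8,"z": 6,"gripper": 0.35},
  {"wx": 0,"wy": 0,"wz": -76.2,"x": 55,"y": -41.8,"z": 6,"gripper": 0.35},
  {"wx": 0,"wy": 0,"wz": -76.2,"x": 55,"y": -41.8,"z": 6,"gripper": 0.35},
])

```text
time_s: 1.3
eef_pos: [0.5199, -0.1159, 0.179]
tool_rot: [[-0.0, 1.0, 0.0], [1.0, 0.0, -0.0], [-0.0, 0.0, -1.0]]
force: [0.8, -0.4, -0.6]
opening: 0.354
grasp_force: 0.0
```

Request:
step_arm([
  {"wx": 0,"wy": 0,"wz": 0,"x": 6.4,"y": 5.7,"z": 7.5,"gripper": 0.35},
  {"wx": 0,"wy": 0,"wz": 0,"x": 6.4,"y": 5.7,"z": 7.5,"gripper": 0.35},
  {"wx": 0,"wy": 0,"wz": 0,"x": 6.4,"y": 5.7,"z": 7.5,"gripper": 0.35},
  {"wx": 0,"wy": 0,"wz": 0,"x": 6.4,"y": 5.7,"z": 7.5,"gripper": 0.35},
  {"wx": 0,"wy": 0,"wz": 0,"x": 6.4,"y": 5.7,"z": 7.5,"gripper": 0.35},
])

```text
time_s: 1.8
eef_pos: [0.5758, -0.0547, 0.1051]
tool_rot: [[0.0, 1.0, 0.0], [1.0, -0.0, -0.001], [-0.001, 0.0, -1.0]]
force: [-0.1, -1.0, 0.0]
opening: 0.349
grasp_force: 0.0
```

Run:
```python
from h import *
o=manip.get_obs(); print(o["eef_pos"],o["opening"],manip.tcp_to_grasp)
f=eyes.grab_frame("wrist"); np.savez("wrist",**f); print(f["eye"],f["fx"],f["cx"],f["cy"],np.round(f["attitude"],3).tolist())
cv2.imwrite("pics/w0.png",cv2.resize(f["color"][:,:,::-1],(800,600),interpolation=cv2.INTER_CUBIC))
```

```text
[ 0.57584773 -0.0546716   0.10508551] 0.3493624501077888 -0.0187
[0.57685968 0.02235962 0.24755229] 297.3186396354542 258.4790892519206 193.60215159756282 [[1.0, -0.0, 0.0], [0.0, -0.954, -0.3], [0.0, 0.3, -0.954]]
```

View pics/w0.png

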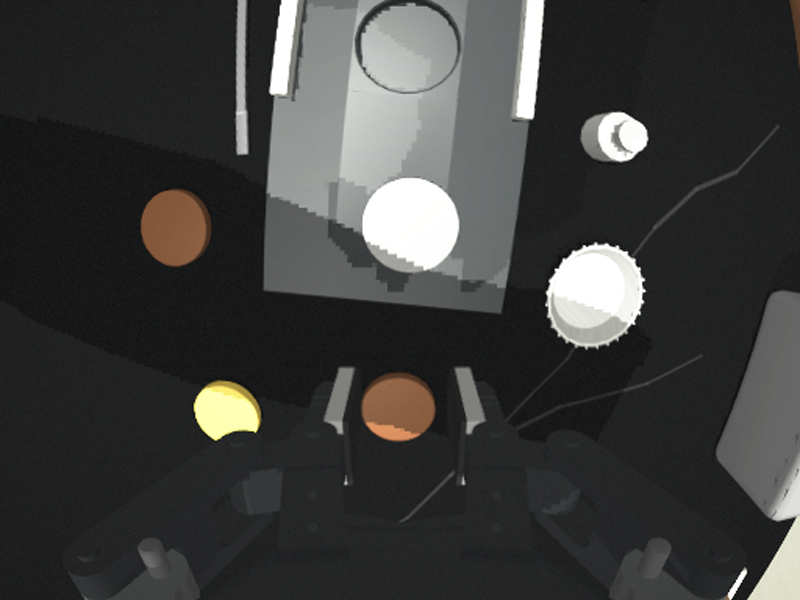

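The wrist view (800x600) shows the disc at (411,225), the recess at (408,46) straight ahead, and the fingertips at (346,370) and (462,370). Next I'll compute positions from this view.

Run:
```python
from h import *
f=dict(np.load("wrist.npz")); im=f["color"]; g=cv2.cvtColor(im,cv2.COLOR_RGB2GRAY)
def ray(u,v,z):
    a=np.array([u-f["cx"],v-f["cy"]]); r=np.hypot(*a); t=r/f["fx"]
    d=f["attitude"]@np.r_[a/r*np.sin(t),np.cos(t)]; return f["eye"]+d*(z-f["eye"][2])/d[2]
s=.64
m=(g>215).astype(np.uint8); l=cv2.connectedComponents(m)[1]; m=(l==l[int(225*s),int(411*s)]).astype(np.uint8)
c=max(cv2.findContours(m,0,1)[0],key=len)[:,0]
Q=np.array([ray(u,v,.038)[:2] for u,v in c]); print("disc",cv2.minEnclosingCircle(np.float32(Q*1000)))
# recess rim points clicked (800x600) at deck level
R=[(356,45),(460,45),(408,93),(370,12),(446,12),(369,80),(447,80)]
Q=np.array([ray(u*s,v*s,.03)[:2] for u,v in R])
A=np.c_[2*Q,np.ones(len(Q))]; x=np.linalg.lstsq(A,(Q**2).sum(1),rcond=None)[0]; print("recess",x[:2],np.sqrt(x[2]+x[:2]@x[:2]))
for z in (.1,.11): print("tips",z,[ray(u*s,v*s,z)[:2].round(4) for u,v in ((338,368),(354,368),(457,368),(472,368))])
```

```text
disc ((579.67333984375, -6.748202800750732), 21.917770385742188)
recess [0.57886934 0.07794489] 0.024268090241797647
tips 0.1 [array([ 0.5537, -0.0484]), array([ 0.5594, -0.0483]), array([ 0.5957, -0.0483]), array([ 0.601 , -0.0484])]
tips 0.11 [array([ 0.5552, -0.0436]), array([ 0.5605, -0.0435]), array([ 0.5944, -0.0435]), array([ 0.5994, -0.0436])]
```

Request:
step_arm([
  {"wx": 0,"wy": 0,"wz": 0,"x": 0,"y": 0.2,"z": 4,"gripper": 0.33},
  {"wx": 0,"wy": 0,"wz": 0,"x": 0,"y": 0.2,"z": 6,"gripper": 0.33},
  {"wx": 0,"wy": 0,"wz": 0,"x": 0,"y": 0.2,"z": 7,"gripper": 0.33},
  {"wx": 0,"wy": 0,"wz": 0,"x": 0,"y": 0.2,"z": 7.3,"gripper": 0.33},
  {"wx": 0,"wy": 0,"wz": 0,"x": 0,"y": 0.2,"z": 7.3,"gripper": 0.33},
])

```text
time_s: 2.35
eef_pos: [0.5785, -0.0548, 0.0326]
tool_rot: [[0.001, 1.0, 0.001], [1.0, -0.001, -0.001], [-0.001, 0.001, -1.0]]
force: [-0.7, 0.6, 0.3]
opening: 0.331
grasp_force: 0.0
```

Run:
```python
from h import *
o=manip.get_obs(); print(o["eef_pos"],o["force"],o["opening"])
f=eyes.grab_frame("side"); w=eyes.grab_frame("wrist")["color"][:260,100:420]; s=f["color"][150:230,190:300]
cv2.imwrite("pics/s1.png",np.vstack([cv2.resize(x[:,:,::-1],(480,h),interpolation=cv2.INTER_CUBIC) for x,h in((s,250),(w,345))]))
```

```text
[ 0.57850047 -0.05478403  0.03262858] [-0.65421483  0.56160994  0.31848404] 0.3305868341338436
```

View pics/s1.png

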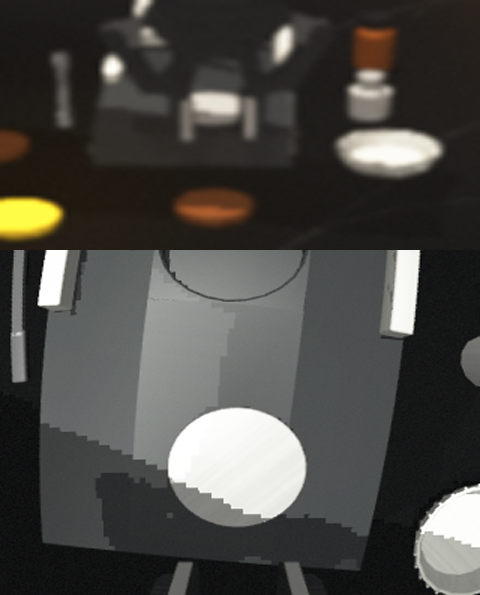

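The fingertips straddle the disc symmetrically: disc at (237,467) in the lower panel, fingers at (180,575) and (297,575). I'll lower slightly and push.

Request:
step_arm([
  {"wx": 0,"wy": 0,"wz": 0,"x": 0.5,"y": 0,"z": 0.15,"gripper": 0.33},
  {"wx": 0,"wy": 0,"wz": 0,"x": 1,"y": 0,"z": 0.15,"gripper": 0.33},
  {"wx": 0,"wy": 0,"wz": 0,"x": 1.5,"y": 0,"z": 0.15,"gripper": 0.33},
  {"wx": 0,"wy": 0,"wz": 0,"x": 2,"y": 0,"z": 0.15,"gripper": 0.33},
  {"wx": 0,"wy": 0,"wz": 0,"x": 2.5,"y": 0,"z": 0.15,"gripper": 0.33},
  {"wx": 0,"wy": 0,"wz": 0,"x": 3,"y": 0,"z": 0.15,"gripper": 0.33},
  {"wx": 0,"wy": 0,"wz": 0,"x": 3.6,"y": 0,"z": 0.15,"gripper": 0.33},
  {"wx": 0,"wy": 0,"wz": 0,"x": 4.2,"y": 0,"z": 0.15,"gripper": 0.33},
  {"wx": 0,"wy": 0,"wz": 0,"x": 4.8,"y": 0,"z": 0.15,"gripper": 0.33},
  {"wx": 0,"wy": 0,"wz": 0,"x": 5.4,"y": 0,"z": 0.15,"gripper": 0.33},
  {"wx": 0,"wy": 0,"wz": 0,"x": 6,"y": 0,"z": 0.15,"gripper": 0.33},
  {"wx": 0,"wy": 0,"wz": 0,"x": 6,"y": 0,"z": 0.15,"gripper": 0.33},
])

```text
time_s: 3.65
eef_pos: [0.578, 0.0069, 0.0298]
tool_rot: [[-0.001, 1.0, -0.0], [1.0, 0.001, 0.0], [0.0, -0.0, -1.0]]
force: [0.3, -0.5, 0.1]
opening: 0.33
grasp_force: 0.0
```

Run:
```python
from h import *
o=manip.get_obs(); print(o["eef_pos"],o["force"],o["opening"])
w=eyes.grab_frame("wrist"); np.savez("wrist2",**w); w=w["color"][:260,100:420]
cv2.imwrite("pics/w2.png",cv2.resize(w[:,:,::-1],(640,520),interpolation=cv2.INTER_CUBIC))
```

```text
[0.57795812 0.00690482 0.02981101] [ 0.33943971 -0.45808264  0.09695186] 0.3296207755333132
```

View pics/w2.png

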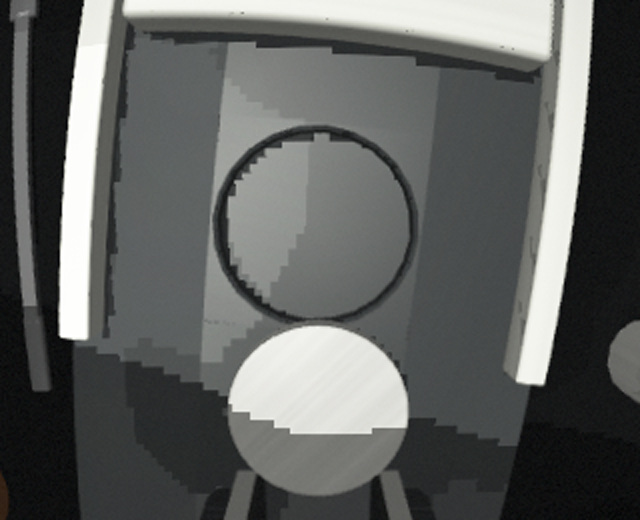

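The disc at (318,410) has its leading edge at the recess rim; the recess is at (315,223), laterally aligned. Next I'll measure the remaining distance.

Run:
```python
from h import *
f=dict(np.load("wrist2.npz"))
def ray(u,v,z):
    a=np.array([u-f["cx"],v-f["cy"]]); r=np.hypot(*a); t=r/f["fx"]
    d=f["attitude"]@np.r_[a/r*np.sin(t),np.cos(t)]; return f["eye"]+d*(z-f["eye"][2])/d[2]
def circ(L,z):
    Q=np.array([ray(100+u/2,v/2,z)[:2] for u,v in L]); x=np.linalg.lstsq(np.c_[2*Q,np.ones(len(Q))],(Q**2).sum(1),rcond=None)[0]; return x[:2],np.sqrt(x[2]+x[:2]@x[:2])
print(circ([(229,408),(409,408),(318,325),(318,495)],.038)); print(circ([(213,224),(418,224),(315,125),(316,322)],.03))
```

```text
(array([0.57949452, 0.0347842 ]), np.float64(0.021815174756143498))
(array([0.57859495, 0.07957958]), np.float64(0.02414316085330161))
```

Request:
step_arm([
  {"wx": 0,"wy": 0,"wz": 0,"x": 0.5,"y": 0,"z": 0,"gripper": 0.33},
  {"wx": 0,"wy": 0,"wz": 0,"x": 1,"y": 0,"z": 0,"gripper": 0.33},
  {"wx": 0,"wy": 0,"wz": 0,"x": 1.5,"y": 0,"z": 0,"gripper": 0.33},
  {"wx": 0,"wy": 0,"wz": 0,"x": 2,"y": -0.05,"z": 0,"gripper": 0.33},
  {"wx": 0,"wy": 0,"wz": 0,"x": 2.5,"y": -0.05,"z": 0,"gripper": 0.33},
  {"wx": 0,"wy": 0,"wz": 0,"x": 2.9,"y": -0.1,"z": 0,"gripper": 0.33},
  {"wx": 0,"wy": 0,"wz": 0,"x": 3.3,"y": -0.1,"z": 0,"gripper": 0.33},
  {"wx": 0,"wy": 0,"wz": 0,"x": 3.7,"y": -0.1,"z": 0,"gripper": 0.33},
  {"wx": 0,"wy": 0,"wz": 0,"x": 4,"y": -0.1,"z": 0,"gripper": 0.33},
  {"wx": 0,"wy": 0,"wz": 0,"x": 4.2,"y": -0.1,"z": 0,"gripper": 0.33},
  {"wx": 0,"wy": 0,"wz": 0,"x": 4.4,"y": -0.1,"z": 0,"gripper": 0.33},
  {"wx": 0,"wy": 0,"wz": 0,"x": 4.4,"y": -0.1,"z": 0,"gripper": 0.33},
])

```text
time_s: 4.9
eef_pos: [0.577, 0.0503, 0.0298]
tool_rot: [[-0.0, 1.0, -0.0], [1.0, 0.0, 0.0], [0.0, -0.0, -1.0]]
force: [0.5, 0.4, -0.1]
opening: 0.332
grasp_force: 0.1
```

Run:
```python
from h import *
o=manip.get_obs(); print(o["eef_pos"],o["force"],o["opening"])
w=eyes.grab_frame("wrist"); np.savez("wrist3",**w); w=w["color"][:260,100:420]
cv2.imwrite("pics/w3.png",cv2.resize(w[:,:,::-1],(640,520),interpolation=cv2.INTER_CUBIC))
```

```text
[0.5769559  0.05028456 0.02978285] [ 0.452148    0.41931079 -0.08609591] 0.33188784358656925
```

View pics/w3.png

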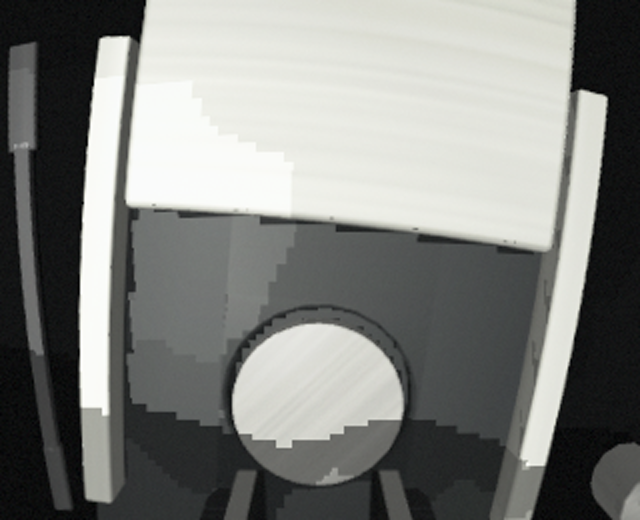

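The disc at (318,404) now looks smaller, so it has dropped at least partly. A 17 px gap remains at the far rim. I'll push 2.5 mm more to rule out the trailing edge hanging on the rim.

Request:
step_arm([
  {"wx": 0,"wy": 0,"wz": 0,"x": 0.1,"y": 0,"z": 0,"gripper": 0.33},
  {"wx": 0,"wy": 0,"wz": 0,"x": 0.2,"y": 0,"z": 0,"gripper": 0.33},
  {"wx": 0,"wy": 0,"wz": 0,"x": 0.3,"y": 0,"z": 0,"gripper": 0.33},
  {"wx": 0,"wy": 0,"wz": 0,"x": 0.3,"y": 0,"z": 0,"gripper": 0.33},
])

```text
time_s: 5.35
eef_pos: [0.577, 0.0531, 0.0299]
tool_rot: [[-0.0, 1.0, 0.0], [1.0, 0.0, -0.0], [-0.0, 0.0, -1.0]]
force: [0.3, 0.4, -0.8]
opening: 0.331
grasp_force: 0.0
```

Request:
step_arm([
  {"wx": 0,"wy": 0,"wz": 0,"x": -2,"y": 0,"z": -1,"gripper": 0.33},
  {"wx": 0,"wy": 0,"wz": 0,"x": -3,"y": 0,"z": -5,"gripper": 0.2},
  {"wx": 0,"wy": 0,"wz": 0,"x": -3,"y": 0,"z": -8,"gripper": 0},
  {"wx": 0,"wy": 0,"wz": 0,"x": -3,"y": 0,"z": -8,"gripper": 0},
  {"wx": 0,"wy": 0,"wz": 0,"x": -3,"y": 0,"z": -8,"gripper": 0},
])

```text
time_s: 5.85
eef_pos: [0.5776, 0.0228, 0.1105]
tool_rot: [[0.0, 1.0, 0.002], [1.0, -0.0, -0.0], [-0.0, 0.002, -1.0]]
force: [-1.2, 0.4, -0.6]
opening: -0.002
grasp_force: 0.0
```

Run:
```python
from h import *
o=manip.get_obs(); print(o["eef_pos"],o["force"],o["opening"])
f=eyes.grab_frame("wrist"); np.savez("wrist4",**f); w=f["color"][:260,100:420]
cv2.imwrite("pics/w4.png",cv2.resize(w[:,:,::-1],(640,520),interpolation=cv2.INTER_CUBIC))
# height map: disc vs deck
v,u=np.mgrid[:384,:512]; a=np.stack([u-f["cx"],v-f["cy"]],-1); r=np.hypot(a[...,0],a[...,1])+1e-9; t=r/f["fx"]
c=np.concatenate([a/r[...,None]*np.tan(t)[...,None],np.ones_like(r)[...,None]],-1)*f["depth"][...,None]
P=c@f["attitude"].T+f["eye"]
g=cv2.cvtColor(f["color"],cv2.COLOR_RGB2GRAY)
d=np.hypot(P[...,0]-.579,P[...,1]-.0795)
m=d<.019; A=np.c_[P[m][:,:2]-[.579,.0795],np.ones(m.sum())]; print("disc plane",np.linalg.lstsq(A,P[m][:,2],rcond=None)[0])
m=(d>.027)&(d<.033); print("deck ring z",np.median(P[m][:,2]))
```

```text
[0.5776068  0.02281765 0.11047672] [-1.17618772  0.39154332 -0.64390355] -0.0023473501544725712
disc plane [-0.00055182 -0.00324378  0.02988649]
deck ring z 0.02988227522335983
```

View pics/w4.png

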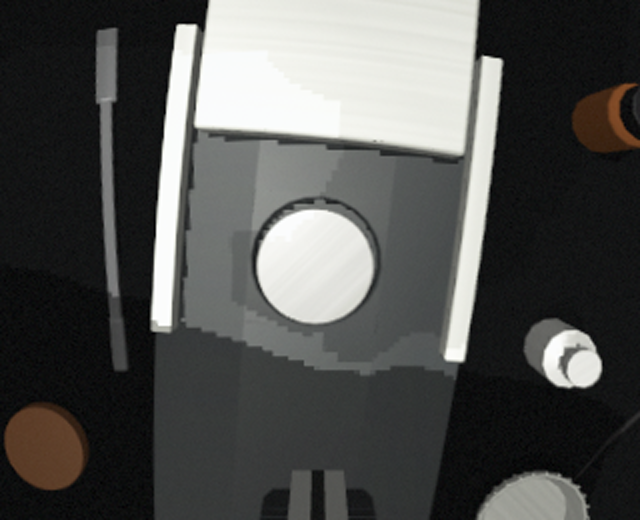

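The disc at (316,266) is seated: its plane is at 29.9 mm, flush with the deck ring at 29.9 mm, and level. Now I'll go over the hood to its +y end.

Request:
step_arm([
  {"wx": 0,"wy": 0,"wz": 6.2,"x": 5,"y": 0.4,"z": 0,"gripper": 0},
  {"wx": 0,"wy": 0,"wz": 6.2,"x": 10,"y": 0.8,"z": 0,"gripper": 0},
  {"wx": 0,"wy": 0,"wz": 6.2,"x": 15,"y": 1.3,"z": 0,"gripper": 0},
  {"wx": 0,"wy": 0,"wz": 6.2,"x": 20,"y": 1.7,"z": 0,"gripper": 0},
  {"wx": 0,"wy": 0,"wz": 6.2,"x": 23,"y": 2,"z": 0,"gripper": 0},
  {"wx": 0,"wy": 0,"wz": 6.2,"x": 23,"y": 2,"z": 0,"gripper": 0},
  {"wx": 0,"wy": 0,"wz": 6.2,"x": 23,"y": 2,"z": 0,"gripper": 0},
])

```text
time_s: 6.6
eef_pos: [0.5959, 0.2535, 0.108]
tool_rot: [[0.106, 0.994, -0.003], [0.994, -0.106, -0.001], [-0.001, -0.003, -1.0]]
force: [-0.0, -0.6, -0.1]
opening: -0.005
grasp_force: 0.0
```

Run:
```python
from h import *
print(manip.get_obs()["eef_pos"])
f=eyes.grab_frame("scene"); cv2.imwrite("pics/sc2.png",cv2.resize(f["color"][150:330,250:490,::-1],(800,600),interpolation=cv2.INTER_CUBIC))
```

```text
[0.59587088 0.25351236 0.10795031]
```

View pics/sc2.png

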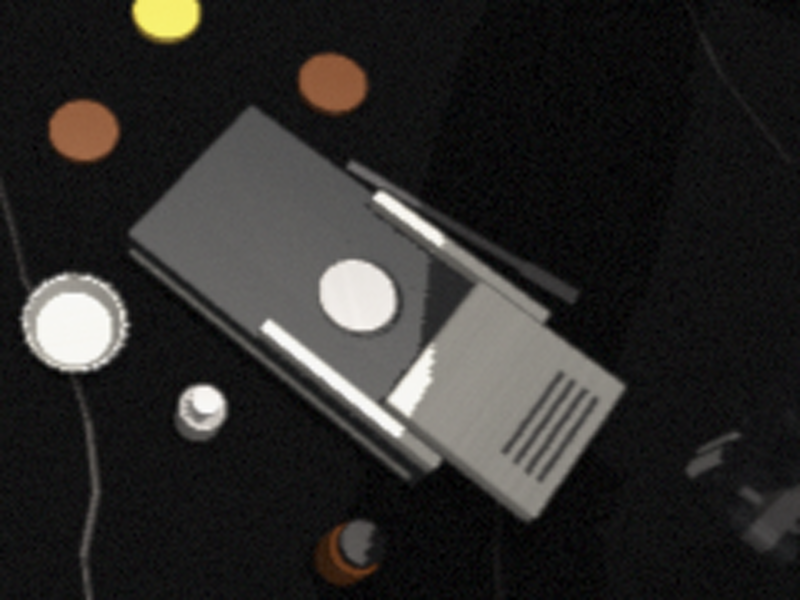

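The disc is seated at (358,296), the hood end is at about (580,455), and the fingers at (720,460) are beyond it in free space. I'll descend and begin to push.

Request:
step_arm([
  {"wx": 0,"wy": 0,"wz": 0,"x": 0,"y": 0.1,"z": 4,"gripper": 0},
  {"wx": 0,"wy": 0,"wz": 0,"x": 0,"y": 0.1,"z": 7,"gripper": 0},
  {"wx": 0,"wy": 0,"wz": 0,"x": 0,"y": 0.1,"z": 7,"gripper": 0},
  {"wx": 0,"wy": 0,"wz": 0,"x": -0.8,"y": 0.1,"z": 7,"gripper": 0},
  {"wx": 0,"wy": 0,"wz": 0,"x": -1.6,"y": 0.1,"z": 7,"gripper": 0},
  {"wx": 0,"wy": 0,"wz": 0,"x": -2.4,"y": 0.1,"z": 7,"gripper": 0},
  {"wx": 0,"wy": 0,"wz": 0,"x": -3.2,"y": 0.1,"z": 7,"gripper": 0},
  {"wx": 0,"wy": 0,"wz": 0,"x": -4,"y": 0.1,"z": 7,"gripper": 0},
  {"wx": 0,"wy": 0,"wz": 0,"x": -4,"y": 0.1,"z": 7,"gripper": 0},
])

```text
time_s: 7.55
eef_pos: [0.5939, 0.212, 0.0403]
tool_rot: [[0.109, 0.994, 0.001], [0.994, -0.109, -0.0], [-0.0, 0.001, -1.0]]
force: [-0.1, 1.0, 0.1]
opening: 0.004
grasp_force: 0.0
```

Request:
step_arm([
  {"wx": 0,"wy": 0,"wz": 0,"x": -0.7,"y": 0,"z": 0.1,"gripper": 0},
  {"wx": 0,"wy": 0,"wz": 0,"x": -1.4,"y": 0,"z": 0.2,"gripper": 0},
  {"wx": 0,"wy": 0,"wz": 0,"x": -2.1,"y": 0,"z": 0.2,"gripper": 0},
  {"wx": 0,"wy": 0,"wz": 0,"x": -2.8,"y": 0,"z": 0.2,"gripper": 0},
  {"wx": 0,"wy": 0,"wz": 0,"x": -3.5,"y": 0,"z": 0.2,"gripper": 0},
  {"wx": 0,"wy": 0,"wz": 0,"x": -4.2,"y": 0,"z": 0.2,"gripper": 0},
  {"wx": 0,"wy": 0,"wz": 0,"x": -4.8,"y": 0,"z": 0.2,"gripper": 0},
  {"wx": 0,"wy": 0,"wz": 0,"x": -5.3,"y": 0,"z": 0.2,"gripper": 0},
  {"wx": 0,"wy": 0,"wz": 0,"x": -5.6,"y": 0,"z": 0.2,"gripper": 0},
  {"wx": 0,"wy": 0,"wz": 0,"x": -5.6,"y": 0,"z": 0.2,"gripper": 0},
])

```text
time_s: 8.55
eef_pos: [0.5875, 0.1569, 0.0378]
tool_rot: [[0.109, 0.994, -0.0], [0.994, -0.109, -0.0], [-0.0, -0.0, -1.0]]
force: [-0.6, 0.3, -0.5]
opening: -0.002
grasp_force: 0.0
```

Request:
step_arm([
  {"wx": 0,"wy": 0,"wz": 0,"x": -0.2,"y": 0,"z": 0,"gripper": 0},
  {"wx": 0,"wy": 0,"wz": 0,"x": -0.3,"y": 0,"z": 0,"gripper": 0},
  {"wx": 0,"wy": 0,"wz": 0,"x": -0.4,"y": 0,"z": 0,"gripper": 0},
])

```text
time_s: 8.85
eef_pos: [0.5872, 0.1536, 0.0379]
tool_rot: [[0.108, 0.994, -0.0], [0.994, -0.108, 0.0], [0.0, -0.0, -1.0]]
force: [-0.6, 1.3, 1.1]
opening: 0.0
grasp_force: 0.6
```

Still only friction force, so I'll creep on in 1 mm rows.

Request:
step_arm([
  {"wx": 0,"wy": 0,"wz": 0,"x": -0.1,"y": 0,"z": 0,"gripper": 0},
  {"wx": 0,"wy": 0,"wz": 0,"x": -0.2,"y": 0,"z": 0,"gripper": 0},
  {"wx": 0,"wy": 0,"wz": 0,"x": -0.3,"y": 0,"z": 0,"gripper": 0},
])

```text
time_s: 9.15
eef_pos: [0.5869, 0.1505, 0.0379]
tool_rot: [[0.108, 0.994, 0.0], [0.994, -0.108, -0.0], [-0.0, 0.0, -1.0]]
force: [-0.3, 2.2, 0.6]
opening: 0.001
grasp_force: 0.6
```

Request:
step_arm([
  {"wx": 0,"wy": 0,"wz": 0,"x": -0.1,"y": 0,"z": 0,"gripper": 0},
  {"wx": 0,"wy": 0,"wz": 0,"x": -0.15,"y": 0,"z": 0,"gripper": 0},
])

```text
time_s: 9.35
eef_pos: [0.5867, 0.1491, 0.0379]
tool_rot: [[0.108, 0.994, 0.0], [0.994, -0.108, 0.0], [0.0, 0.0, -1.0]]
force: [0.7, 3.9, 0.8]
opening: -0.001
grasp_force: 1.8
```

Request:
step_arm([
  {"wx": 0,"wy": 0,"wz": 0,"x": -0.1,"y": 0,"z": 0,"gripper": 0},
  {"wx": 0,"wy": 0,"wz": 0,"x": -0.1,"y": 0,"z": 0,"gripper": 0},
])

```text
time_s: 9.55
eef_pos: [0.5867, 0.1491, 0.0379]
tool_rot: [[0.107, 0.994, 0.0], [0.994, -0.107, 0.002], [0.002, 0.0, -1.0]]
force: [0.6, 7.2, 0.6]
opening: -0.003
grasp_force: 3.5
```

The pose no longer moves while the force climbs to 7 N, and the position matches the expected end stop (y≈0.150). I'll retreat and check.

Request:
step_arm([
  {"wx": 0,"wy": 0,"wz": 0,"x": 0.5,"y": 0,"z": 0,"gripper": 0},
  {"wx": 0,"wy": 0,"wz": 0,"x": 3,"y": 0,"z": 0,"gripper": 0},
  {"wx": 0,"wy": 0,"wz": 0,"x": 6,"y": 0,"z": -2,"gripper": 0},
  {"wx": 0,"wy": 0,"wz": 0,"x": 9,"y": 0,"z": -6,"gripper": 0},
  {"wx": 0,"wy": 0,"wz": 0,"x": 10,"y": 0,"z": -10,"gripper": 0},
  {"wx": 0,"wy": 0,"wz": 0,"x": 10,"y": 0,"z": -10,"gripper": 0},
  {"wx": 0,"wy": 0,"wz": 0,"x": 10,"y": 0,"z": -10,"gripper": 0},
])

```text
time_s: 10.25
eef_pos: [0.5982, 0.2477, 0.1389]
tool_rot: [[0.108, 0.994, 0.002], [0.994, -0.108, -0.0], [-0.0, 0.002, -1.0]]
force: [-0.6, -0.0, -1.1]
opening: -0.001
grasp_force: 0.0
```

Run:
```python
from h import *
f=eyes.grab_frame("scene"); P=pts(f); Z=P[...,2]; g=cv2.cvtColor(f["color"],cv2.COLOR_RGB2GRAY)
m=np.zeros(g.shape,bool); m[175:310,280:450]=1; m&=(Z>.045)&(Z<.052)
l,s=cv2.connectedComponentsWithStats(m.astype(np.uint8))[1:3]; k=1+np.argmax(s[1:,4]); Q=(P[l==k][:,:2]-[.579,.0793])@np.array([.1077,.9942]); print("hood carrier-y span",np.percentile(Q,[.5,99.5]))
cv2.imwrite("pics/sc3.png",cv2.resize(f["color"][150:330,250:490,::-1],(800,600),interpolation=cv2.INTER_CUBIC))
```

```text
hood carrier-y span [-0.03206015  0.05872602]
```

View pics/sc3.png

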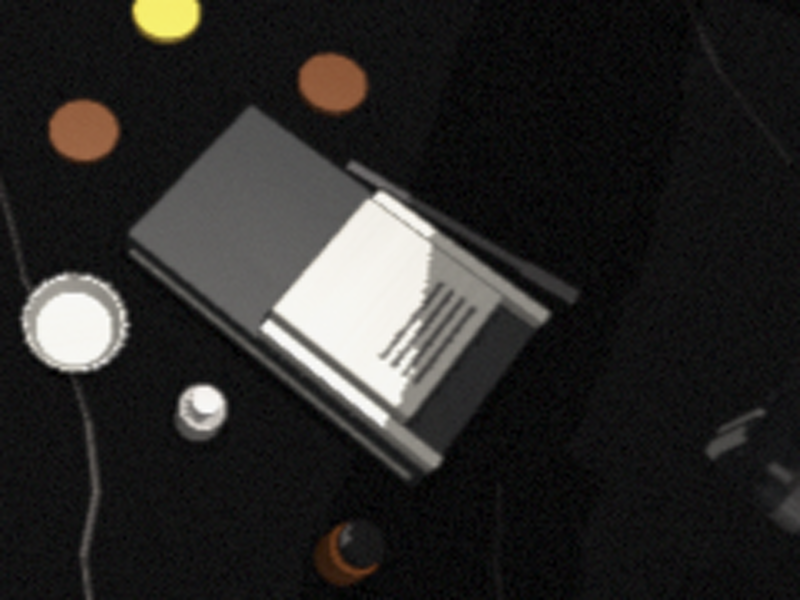

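The hood around (380,300) is shut: it spans carrier y = -32 to +59 mm. The bystanders near the carrier have not moved, and the arm is clear.

```bash
python3 -c "
from workcell import order; print(order.finish_job())"
```

```text
the job is handed in; nothing more can be done
None
```

The disc lies flat in the recess, flush with the deck, the hood is shut against its end stop, nothing else in the views I checked was moved, and the job was handed in at about 10 s.

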